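# Rack the washed gel-casting plates to dry

### The arm

A 6-joint arm with a two-finger parallel gripper is mounted at the origin on a cart in front of the work surface, level with it; the furniture and walls round the work are solid. World frame = base frame: x ahead of the robot, y to its left, z up, the work surface at z = 0. Lengths are in m, angles in rad, forces in N, time in s.
With the tool pointing down it reaches from about 0.35 to 0.775 m from the base axis. Payload 5.5 kg.
Tool frame: the origin (TCP) lies on the mounting face of the last link; the fingertips stand 173 mm ahead of it and the grasp point (between the pads) lies arm.grip_depth ahead of it (arm.grip_depth is the distance from the TCP to the grasp point, in m); z points along the fingers, y is the line along which they close (so a half turn about z gives the same grasp; the last joint's range is limited). The gripper opens to 85 mm and grips with 20 to 120 N. Pads are 22 mm wide; open, the fingers measure 114 mm over their backs; the gripper's body (76 mm by 85 mm) begins 54 mm behind the grasp point. The pads swing forward as they close: fully open they stand 13 mm farther back than shut.
Start: joints at [1.201, 0.313, 0.046, 1.304, 0, 1.431], TCP at [0.131, 0.56, 0.405] pointing down, gripper open.
Joint ranges: [-2.76, 2.76], [-0.86, 1.69], [-1.03, 1.26], [-2.2, 2.34], [-1.47, 1.5], [-3.14, 3.14]. Speed limits (rad/s): [2.57, 2.57, 3.14, 3.14, 3.14, 3.14].

### API

Orientations are given as [roll, pitch, yaw] about the fixed x, y, z axes, in that order (R = Rz(yaw) Ry(pitch) Rx(roll)).
In Python, from bench import arm gives the robot as it stands.
- The arm moves only by the shell command python3 steer.py 'ROWS'. ROWS is rows parted by semicolons, their numbers by spaces, 1 to 20 of them, each of 7 numbers: dx, dy, dz in m, then a rotation vector rx, ry, rz in rad, then the opening from 0.0 (shut) to 1.0 (fully open); each row is the pose to reach, as a shift and turn from the pose commanded when the command began, along the tool's axes at that moment; what a row does not reach only later rows make up. A row lasts 1/8 s, in which the tool goes at most 0.0625 m and 0.188 rad, less where a joint would pass 70% of its speed; a pose out of reach is approached as far as the arm can. The fingers move at their own pace and stop on an object; the grip force is fixed at half the most. Time passes only in rows, so rows that do not move let the fingers close. It prints the time, the measured TCP pose, the force, the opening and the grip force at its end.
- arm.get_obs(): the state, without advancing time (a new reading comes with each control period).
- arm.camera(name): name is "side" or "top" or "wrist"; returns a dict with "frame" (400x640x3 uint8, red, green, blue), "mtx" (3x3 intrinsics, pixels), "pose" (4x4, takes a point from camera to world coordinates). Camera axes: x right, y up, looking along -z (the intrinsics and any distortion apply to the point x, -y, -z); pixel columns grow to the right and rows downward; lengths in m; the calibration is good to about 2 mm. A picture is of the moment at which its call begins. There is no depth.
- arm.close_job(): hands the job in; it is judged then, once.
The state is a dict: "t": time; "q": joint angles; "joint_vel": joint speeds; "joint_efforts": joint torques, N m; "ee_pos": TCP position; "ee_rot": TCP orientation; "ft_force": force on the tool from outside, world axes, zero at the start; "torque": the same for the moment, N m; "gripper_width": opening from 0.0 (shut) to 1.0 (fully open); "grip_force": force on a finger pad.
Only numpy, scipy, OpenCV 4.12 (cv2) and the standard library are available. Lean on these libraries where they do the work, as an engineer would, in place of code of your own. Each camera call takes 0.05 s, during which the arm holds its last target. There are 200 camera calls.

### The job

Take the two washed dark metal gel-casting plates off the sloping stand and stand each upright on edge in the wire drying rack: the taller plate in the very last slot at the end with the high wire hoop, the shorter plate in the very last slot at the opposite, low end. Lower each gently, centred across the rack, until it rests on the tray floor, and let go. Don't let a plate fall, and leave the beaker and the small carton where they are.

Things in the scene. Friction and masses are not known exactly. Their poses are not given: they have to be found in the camera images.
- tall_plate: the taller plate: plain dark grey metal rectangle 80 mm wide, 130 mm tall, 5 mm thick, about 160 g; origin at the middle of its lower 80x5 mm edge face, x through its thickness, y along its width, z up along its height (the 130 mm). At the start it leans on the stand, z tilted 30 degrees from vertical with the top towards the robot, left or right of the other plate
- short_plate: the shorter plate: plain dark grey metal rectangle 80 mm wide, 95 mm tall, 5 mm thick, about 120 g; origin at the middle of its lower 80x5 mm edge face, x through its thickness, y along its width, z up along its height (the 95 mm). At the start it leans on the stand, z tilted 30 degrees from vertical with the top towards the robot, left or right of the other plate
- stand: light grey sloping stand, fixed, left or right; base 110x216x8 mm, origin under it. Plates lean side by side, centres 112 mm apart along its y, on a board tilted 30 degrees, top towards its -x (the robot). The board backs only the lowest 55 mm of each plate; above that both faces are free. Ledge 22 mm above the worktop, with a 4 mm lip on the far side: draw plates out along the slope
- rack: wire drying rack, fixed, any yaw: grey tray 150 (x) by 110 (y) by 14 mm, origin under its centre, 4 mm floor, inner width 102 mm; slots at x = -52, -26, 0, 26, 52 mm, plate thickness along x, width along y. A slot is a 9.5 mm gap between 6 mm steel wires at y = +-26 mm, 50 mm high with rounded tops; the +x end has a hoop 89 mm high, the -x end 50 mm posts
- slot_hoop_end (a point): middle of the tray floor in the last slot at the hoop end (rack x = +52 mm), on the floor's upper face 4 mm above the worktop; axes as the rack's
- slot_low_end (a point): middle of the tray floor in the last slot at the low end (rack x = -52 mm), on the floor's upper face 4 mm above the worktop; axes as the rack's
- beaker: bystander: clear beaker 61 mm across, 70 mm high, standing loose; origin under its base
- carton: bystander: small dark blue carton 30x62x85 mm, standing loose; origin under its base

How it is judged:
By the outcome, as a careful person would: the job done as asked, in the order asked, and still so for the second after the job is handed in, with the robot touching nothing.
It also fails if it takes over 64 s, if anything falls off the work surface, if the arm or the gripper's body presses on something with over 40 N, if the wrist force passes 120 N, or if a joint passes its speed limit or range.

## Working session

There is one attempt and no reset: what is moved stays moved. The work goes in short steps, Python scripts to look and compute and a shell command to move; the robot and the scene stay as the last step left them, time stands still between calls to the robot, and variables do not carry over. Pictures are saved under pics/ and viewed, at most 10 in all, crops included, and the job is handed in when it is done.

```bash
ls; mkdir -p pics
python3 - <<'E'
from bench import arm
import cv2,numpy as np
for n in ["top","side"]:
    c=arm.camera(n); cv2.imwrite(f"pics/{n}0.png",c["frame"][:,:,::-1]); print(n,c["mtx"].round(1).tolist(),c["pose"].round(4).tolist())
print(arm.grip_depth,arm.get_obs(),[k for k in c])
E
```

```text
bench.py
pics
steer.py
top [[374.4, 0.0, 318.9], [0.0, 374.4, 206.9], [0.0, 0.0, 1.0]] [[0.0288, 0.999, -0.0355, 0.4742], [-0.9991, 0.03, 0.0315, 0.0263], [0.0325, 0.0346, 0.9989, 1.0545], [0.0, 0.0, 0.0, 1.0]]
side [[425.3, 0.0, 317.4], [0.0, 425.3, 196.6], [0.0, 0.0, 1.0]] [[0.8896, 0.1925, -0.4142, 0.1219], [-0.4564, 0.4104, -0.7895, -0.7345], [0.018, 0.8914, 0.4529, 0.4919], [0.0, 0.0, 0.0, 1.0]]
0.1547 {'t': 0.1, 'q': array([ 1.20140305e+00,  3.13958112e-01,  4.51105128e-02,  1.30359936e+00,
       -1.34609951e-06,  1.43118458e+00]), 'joint_vel': array([ 0.00041308, -0.00067738,  0.00327398,  0.00096414, -0.00227373,
        0.00036246]), 'joint_efforts': array([ 2.58000218e-03, -4.81727064e+01,  2.99243706e+01,  1.26703887e-02,
       -1.22947881e-04, -2.20112321e-05]), 'ee_pos': array([0.13092158, 0.55972986, 0.40388646]), 'ee_rot': array([-3.13995789e+00, -2.28367149e-04,  2.91181094e+00]), 'ft_force': array([0.6694919 , 0.58340759, 0.25827792]), 'torque': array([ 0.01452126, -0.05577731, -0.07492847]), 'grip_force': 0.0, 'gripper_width': 0.9951553453143586} ['frame', 'mtx', 'pose']
```

View pics/top0.png

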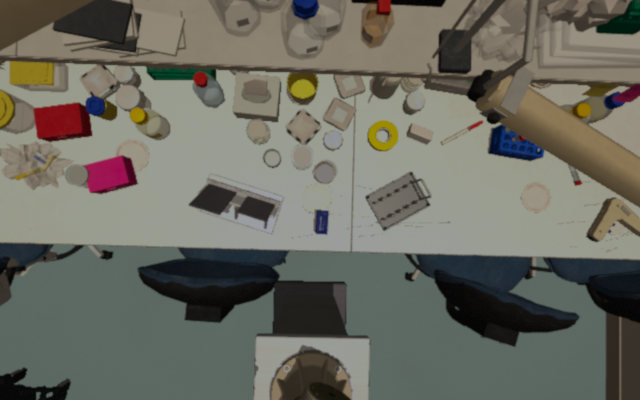

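View pics/side0.png

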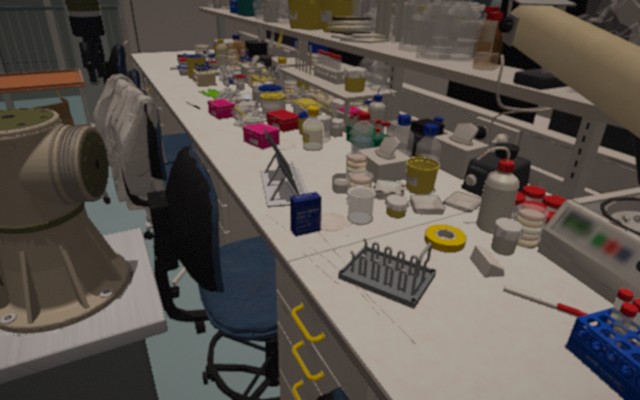

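The top view shows the stand at about (237,205) with two dark plates, taller on the left. The rack is at about (398,200) with its hoop at (423,187), the carton at (321,221) and the faint beaker near (317,197). In the side view the rack is at (388,270) and the stand at (282,175). I'll enlarge crops of these.

```bash
cat > h.py <<'E'
import cv2,numpy as np
from bench import arm
def ray(c,px):
    P=c["pose"]; d=np.linalg.inv(c["mtx"])@[px[0],px[1],1]; d=P[:3,:3]@[d[0],-d[1],-d[2]]
    return P[:3,3],d
def onz(c,px,z):
    o,d=ray(c,px); return o+d*(z-o[2])/d[2]
def proj(c,p):
    P=c["pose"]; v=P[:3,:3].T@(np.asarray(p)-P[:3,3]); v=c["mtx"]@[v[0],-v[1],-v[2]]; return v[:2]/v[2]
def tri(c1,p1,c2,p2):
    o1,d1=ray(c1,p1);o2,d2=ray(c2,p2)
    s=np.linalg.lstsq(np.c_[d1,-d2],o2-o1,rcond=None)[0]; a=o1+d1*s[0];b=o2+d2*s[1]
    return (a+b)/2,np.linalg.norm(a-b)
E
python3 - <<'E'
import cv2,numpy as np
t=cv2.imread("pics/top0.png");s=cv2.imread("pics/side0.png")
f=lambda im,x,y,w,h,k:cv2.resize(im[y:y+h,x:x+w],None,fx=k,fy=k,interpolation=cv2.INTER_CUBIC)
a=f(t,180,165,110,75,7); b=f(t,355,165,85,75,7)
cv2.imwrite("pics/c1.png",np.clip(f(t,180,165,130,75,6).astype(float)*1.6,0,255))
cv2.imwrite("pics/c2.png",np.hstack([np.clip(f(t,360,165,75,70,5),0,255),f(s,330,230,85,70,5)]))
E
```

```text
[ WARN:0@0.071] global loadsave.cpp:1063 imwrite_ Unsupported depth image for selected encoder is fallbacked to CV_8U.
```

View pics/c1.png

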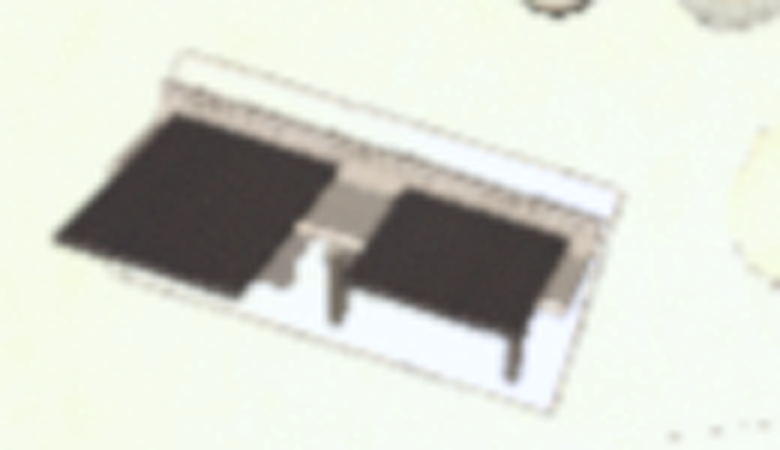

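View pics/c2.png

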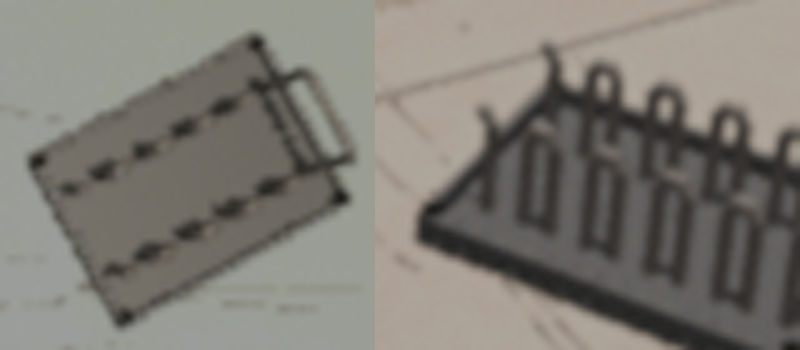

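The crops show the tall plate's corners at full-image pixels of about (209,184), (236,193), (220,215) and (189,205), and the short plate's at (248,197), (275,205), (267,220) and (239,212). The rack tray corners are at about (411,173), (368,197), (384,229) and (429,205), with the hoop at the right-hand end. Next I'll measure sub-pixel contours and convert them to positions.

```bash
cat > m.py <<'E'
from h import *
def quad(mask,off=(0,0),k=1):
    cs,_=cv2.findContours(mask,cv2.RETR_EXTERNAL,cv2.CHAIN_APPROX_NONE); c=max(cs,key=cv2.contourArea)
    h=cv2.convexHull(c)
    for e in np.arange(1,60,.5):
        a=cv2.approxPolyDP(h,e,True)
        if len(a)<=4: break
    a=a[:,0].astype(float); P=c[:,0].astype(float); n=len(a); L=[]
    for i in range(n):                       # refine each side by a line fit
        p,q=a[i],a[(i+1)%n]; u=(q-p)/np.linalg.norm(q-p); s=(P-p)@u; d=abs((P-p)@[-u[1],u[0]])
        w=P[(d<2*k/3+1)&(s>.15*np.linalg.norm(q-p))&(s<.85*np.linalg.norm(q-p))]
        vx,vy,x,y=cv2.fitLine(w.astype(np.float32),cv2.DIST_HUBER,0,.01,.01).ravel(); L.append(np.cross([x,y,1],[x+vx,y+vy,1]))
    out=[np.cross(L[i-1],L[i]) for i in range(n)]
    return np.array([(o[:2]/o[2]+.5)/k-.5+off for o in out])
def roi(fr,x,y,w,h,k=6): return cv2.resize(fr[y:y+h,x:x+w],None,fx=k,fy=k,interpolation=cv2.INTER_CUBIC)
E
python3 - <<'E'
from m import *
np.set_printoptions(precision=4,suppress=True)
c=arm.camera("top"); im=c["frame"]; k=6
print("carton bg sample",im[200,200],im[209,255],im[200,398],im[180,350])
for nm,(x,y,w,h) in dict(tall=(182,170,57,55),short=(238,185,42,45)).items():
    g=cv2.cvtColor(roi(im,x,y,w,h),cv2.COLOR_RGB2GRAY); m=(g<65).astype(np.uint8)*255
    m=cv2.morphologyEx(m,cv2.MORPH_OPEN,np.ones((25,25)))
    q=quad(m,(x,y),k); H=.13 if nm=="tall" else .095
    q=q[np.argsort(q[:,1])]; lo=q[:2]; up=q[2:]
    lo=lo[np.argsort(lo[:,0])];up=up[np.argsort(up[:,0])]
    zt=.022+.00125+H*np.cos(np.pi/6)  # upper face top edge ~ +2.5mm*sin30
    U=[onz(c,p,zt) for p in up]; D=[onz(c,p,.0235) for p in lo]
    print(nm,q,"U",U,"D",D,"w",np.linalg.norm(U[0]-U[1]),np.linalg.norm(D[0]-D[1]),"h",np.linalg.norm(U[0]-D[0]),np.linalg.norm(U[1]-D[1]))
    print("yaw of edge",np.degrees(np.arctan2(*(U[0]-U[1])[[1,0]])), "slope", np.degrees(np.arctan2(*(sum(U)/2-sum(D)/2)[[1,0]])))
# rack
x,y,w,h=355,165,85,75; r=roi(im,x,y,w,h); hsv=cv2.cvtColor(r,cv2.COLOR_RGB2GRAY); m=(hsv<150).astype(np.uint8)*255
m=cv2.morphologyEx(m,cv2.MORPH_CLOSE,np.ones((9,9))); m=cv2.morphologyEx(m,cv2.MORPH_OPEN,np.ones((61,61)))
q=quad(m,(x,y),k); R=np.array([onz(c,p,.012) for p in q]); print("rack",q,R,"ctr",R.mean(0),[np.linalg.norm(R[i]-R[i-1]) for i in range(len(R))])
for i in range(4): print(np.degrees(np.arctan2(*(R[i]-R[i-1])[[1,0]])))
E
```

```text
carton bg sample [39 36 36] [41 37 38] [113 108 101] [154 158 149]Traceback (most recent call last):
  File "<stdin>", line 8, in <module>
  File "m.py", line 12, in quad
    vx,vy,x,y=cv2.fitLine(w.astype(np.float32),cv2.DIST_HUBER,0,.01,.01).ravel(); L.append(np.cross([x,y,1],[x+vx,y+vy,1]))
              ~~~~~~~~~~~^^^^^^^^^^^^^^^^^^^^^^^^^^^^^^^^^^^^^^^^^^^^^^^
cv2.error: OpenCV(4.12.0) /io/opencv/modules/imgproc/src/linefit.cpp:50: error: (-215:Assertion failed) count > 0 in function 'fitLine2D_wods'
```

```bash
sed -i 's/d<2\*k\/3+1/d<8/; s/for e in np.arange(1,60,.5)/for e in np.arange(2,60,.5)/' m.py
cat > m1.py <<'E'
from m import *
np.set_printoptions(precision=4,suppress=True)
c=arm.camera("top"); im=c["frame"]; k=6
K=lambda n:cv2.getStructuringElement(cv2.MORPH_ELLIPSE,(n,n))
for nm,(x,y,w,h) in dict(tall=(182,170,57,55),short=(236,185,44,45)).items():
    g=cv2.cvtColor(roi(im,x,y,w,h),cv2.COLOR_RGB2GRAY); m=(g<68).astype(np.uint8)*255
    n,l,st,_=cv2.connectedComponentsWithStats(cv2.morphologyEx(m,cv2.MORPH_OPEN,K(25))); 
    m=(l==1+st[1:,4].argmax()).astype(np.uint8)*255
    q=quad(m,(x,y),k); print(nm,q.round(2).tolist())
    H=.13 if nm=="tall" else .095
    q=q[np.argsort(q[:,1]-.33*q[:,0])]; lo=q[:2]; up=q[2:]
    lo=lo[np.argsort(lo[:,0])];up=up[np.argsort(up[:,0])]
    U=np.array([onz(c,p,.02325+H*.866) for p in up]); D=np.array([onz(c,p,.0235) for p in lo])
    N=np.linalg.norm
    print("U",U.tolist(),"D",D.tolist(),"w",N(U[0]-U[1]),N(D[0]-D[1]),"h",N(U[0]-D[0]),N(U[1]-D[1]))
    print("edge yaw",np.degrees(np.arctan2(*(U[0]-U[1])[[1,0]])),np.degrees(np.arctan2(*(D[0]-D[1])[[1,0]])), "slope", np.degrees(np.arctan2(*(U.mean(0)-D.mean(0))[[1,0]])))
x,y,w,h=355,165,85,75; g=cv2.cvtColor(roi(im,x,y,w,h),cv2.COLOR_RGB2GRAY); m=(g<130).astype(np.uint8)*255
m=cv2.morphologyEx(m,cv2.MORPH_CLOSE,K(9)); m=cv2.morphologyEx(m,cv2.MORPH_OPEN,K(61))
q=quad(m,(x,y),k); R=np.array([onz(c,p,.012) for p in q]); print("rack",q.round(2).tolist(),R.tolist(),"ctr",R.mean(0),[np.linalg.norm(R[i]-R[i-1]) for i in range(len(R))])
for i in range(len(R)): print(np.degrees(np.arctan2(*(R[i]-R[i-1])[[1,0]])))
E
python3 m1.py
```

```text
tall [[208.32, 183.42], [236.41, 192.47], [220.03, 214.12], [189.24, 204.34]]
U [[0.5036019788425259, 0.3127032075747334, 0.13583], [0.4820242717042482, 0.23761022297356169, 0.13583]] D [[0.5660248451724272, 0.29840825464830983, 0.023500000000000076], [0.5436162119755265, 0.22116107296212956, 0.023500000000000076]] w 0.07813164392009868 0.08043179669888638 h 0.12930192891062908 0.12915947716865103
edge yaw 73.96817988238091 73.82308569722893 slope 166.07669348974272
short [[246.79, 195.8], [274.95, 204.65], [265.5, 220.72], [236.54, 211.27]]
U [[0.4906894143215532, 0.2036048345223316, 0.10552000000000006], [0.4689916113505576, 0.13018889199068703, 0.10552000000000006]] D [[0.5353397119882742, 0.19255630552386882, 0.023500000000000076], [0.5133735835566857, 0.11481263748902072, 0.023500000000000076]] w 0.07655517795406058 0.08078730542471202 h 0.0940372238784018 0.0945170305257499
edge yaw 73.53515540209897 74.22259646316337 slope 163.4691079199983Traceback (most recent call last):
  File "m1.py", line 19, in <module>
    q=quad(m,(x,y),k); R=np.array([onz(c,p,.012) for p in q]); print("rack",q.round(2).tolist(),R.tolist(),"ctr",R.mean(0),[np.linalg.norm(R[i]-R[i-1]) for i in range(len(R))])
  File "m.py", line 12, in quad
    vx,vy,x,y=cv2.fitLine(w.astype(np.float32),cv2.DIST_HUBER,0,.01,.01).ravel(); L.append(np.cross([x,y,1],[x+vx,y+vy,1]))
              ~~~~~~~~~~~^^^^^^^^^^^^^^^^^^^^^^^^^^^^^^^^^^^^^^^^^^^^^^^
cv2.error: OpenCV(4.12.0) /io/opencv/modules/imgproc/src/linefit.cpp:50: error: (-215:Assertion failed) count > 0 in function 'fitLine2D_wods'
```

```bash
cat >> h.py <<'E'
from scipy.spatial.transform import Rotation as Ro
np.set_printoptions(precision=4,suppress=True)
def cur():
    o=arm.get_obs(); return o["ee_pos"],Ro.from_euler("xyz",o["ee_rot"])
def delta(p,R):
    """tool-axis shift + rotvec from the present pose to (p,R)"""
    p0,R0=cur(); return R0.inv().apply(np.asarray(p)-p0).round(4),(R0.inv()*R).as_rotvec().round(4)
def frame(y,z):
    y=np.asarray(y,float);z=np.asarray(z,float); y/=np.linalg.norm(y); z=z-y*(z@y); z/=np.linalg.norm(z)
    return Ro.from_matrix(np.c_[np.cross(y,z),y,z])
E
python3 - <<'E'
from h import *
c=arm.camera("top")
q=[(411,173),(368,197),(384.4,229),(428.6,204.6)]
R=np.array([onz(c,p,.014) for p in q]); print(R,R.mean(0),[np.linalg.norm(R[i]-R[i-1]) for i in range(4)])
d=(R[0]+R[3]-R[1]-R[2])[:2]; a=np.degrees(np.arctan2(d[1],d[0])); print("yaw",a)
w=arm.camera("wrist"); p0,R0=cur(); print("cam in tool",R0.inv().apply(w["pose"][:3,3]-p0),(R0.inv()*Ro.from_matrix(w["pose"][:3,:3])).as_matrix(),w["mtx"])
ra=np.radians(a); Rr=frame([-np.cos(ra),-np.sin(ra),0],[0,0,-1]); ctr=R.mean(0)
print("via",delta([.4,.25,.404],Rr)); print("rack hover",delta([ctr[0],ctr[1],.40],Rr))
E
```

```text
[[ 0.6144 -0.2629  0.014 ]
 [ 0.543  -0.143   0.014 ]
 [ 0.4549 -0.1911  0.014 ]
 [ 0.5269 -0.3145  0.014 ]] [ 0.5348 -0.2279  0.014 ] [np.float64(0.10159510711569263), np.float64(0.13952306589242017), np.float64(0.10038112373856121), np.float64(0.14282603728383117)]
yaw -59.49337423610318
cam in tool [0.0774 0.0004 0.0302] [[-0.0013  0.951   0.3091]
 [ 1.      0.0011  0.001 ]
 [ 0.0006  0.3091 -0.951 ]] [[279.0079   0.     320.0627]
 [  0.     279.0079 195.7364]
 [  0.       0.       1.    ]]
via (array([-0.3325, -0.2404,  0.0005]), array([-0.0006, -0.0003, -0.7622]))
rack hover (array([-0.5726, -0.675 ,  0.0048]), array([-0.0006, -0.0003, -0.7622]))
```

```bash
python3 steer.py '-0.33 -0.24 0 0 0 -0.4 1; -0.33 -0.24 0 0 0 -0.4 1; -0.33 -0.24 0 0 0 -0.4 1; -0.33 -0.24 0 0 0 -0.4 1; -0.33 -0.24 0 0 0 -0.4 1; -0.573 -0.675 0.005 0 0 -0.762 1; -0.573 -0.675 0.005 0 0 -0.762 1; -0.573 -0.675 0.005 0 0 -0.762 1; -0.573 -0.675 0.005 0 0 -0.762 1; -0.573 -0.675 0.005 0 0 -0.762 1; -0.573 -0.675 0.005 0 0 -0.762 1; -0.573 -0.675 0.005 0 0 -0.762 1; -0.573 -0.675 0.005 0 0 -0.762 1; -0.573 -0.675 0.005 0 0 -0.762 1; -0.573 -0.675 0.005 0 0 -0.762 1; -0.573 -0.675 0.005 0 0 -0.762 1; -0.573 -0.675 0.005 0 0 -0.762 1'
python3 - <<'E'
from h import *
w=arm.camera("wrist"); cv2.imwrite("pics/w1.png",w["frame"][:,:,::-1]); np.savez("w1.npz",**w); o=arm.get_obs(); print(o["q"],o["ee_pos"],o["t"])
E
```

```text
t: 2.42
ee_pos: [0.5349, -0.2277, 0.3992]
ee_rot: [3.14, -0.0, -2.61]
ft_force: [0.5, 0.2, 1.0]
gripper_width: 1.002
grip_force: 0.0
[-0.5397  0.3269  0.0526  1.2976  0.0004 -1.0724] [ 0.5348 -0.227   0.3995] 2.475
```

View pics/w1.png

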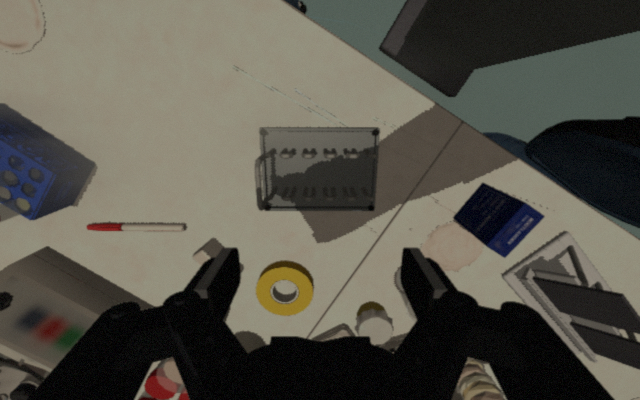

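The wrist view shows the rack tray at columns 262–379 and rows 127–210, square in the image with its hoop on the left (column 258). The carton is at (500,220) and the stand is at lower right. I'll fit the tray edges with sub-pixel profiles.

```bash
cat > rack.py <<'E'
from h import *
def edge(g,p,q,r=6,n=40,sgn=-1):
    """sub-pixel line through strongest step (bright outside -> dark inside), normal pointing inside"""
    p=np.array(p,float);q=np.array(q,float);u=(q-p)/np.linalg.norm(q-p);nn=np.array([-u[1],u[0]])
    s=np.arange(-r,r+.01,.25);pts=[]
    for f in np.linspace(.08,.92,n):
        X=p+f*(q-p)+s[:,None]*nn
        v=cv2.remap(g,X[:,0].astype(np.float32)[None],X[:,1].astype(np.float32)[None],cv2.INTER_LINEAR)[0]
        d=np.gradient(cv2.GaussianBlur(v[None],(0,0),2)[0])*sgn; i=d.argmax()
        if d[i]>1 and 0<i<len(s)-1: pts.append(X[i])
    pts=np.array(pts,np.float32)
    vx,vy,x,y=cv2.fitLine(pts,cv2.DIST_HUBER,0,.01,.01).ravel(); res=abs((pts-[x,y])@[-vy,vx]); 
    pts=pts[res<max(.6,np.median(res)*2.5)]; vx,vy,x,y=cv2.fitLine(pts,cv2.DIST_L2,0,.01,.01).ravel()
    print("edge pts",len(pts),"res",abs((pts-[x,y])@[-vy,vx]).mean().round(2)); return np.cross([x,y,1],[x+vx,y+vy,1])
def meet(a,b): o=np.cross(a,b); return o[:2]/o[2]
def rack(c,q,zs=(.014,.014,.014,.014),r=6):
    g=cv2.cvtColor(c["frame"],cv2.COLOR_RGB2GRAY).astype(np.float32)
    L=[edge(g,q[i],q[(i+1)%4],r) for i in range(4)]   # q ordered clockwise in image
    C=np.array([meet(L[i-1],L[i]) for i in range(4)]); W=np.array([onz(c,p,.014) for p in C])
    print(C.round(1).tolist()); print(W); print("ctr",W.mean(0),"len",[np.linalg.norm(W[i]-W[i-1]).round(4) for i in range(4)],
      "ang",[np.degrees(np.arctan2(*(W[(i+1)%4]-W[i])[[1,0]])).round(2) for i in range(4)])
E
python3 - <<'E'
from rack import *
w=dict(np.load("w1.npz")); rack(w,[(261,127),(379,127),(377,210),(263,210)])
c=arm.camera("top"); rack(c,[(411,172.5),(429.5,205),(384,230),(366.5,197)],r=4)
E
```

```text
edge pts 40 res 0.04
edge pts 35 res 0.15
edge pts 35 res 0.09
edge pts 32 res 0.75
[[258.3, 126.4], [379.5, 126.5], [374.0, 210.4], [267.2, 210.5]]
[[ 0.5285 -0.3209  0.014 ]
 [ 0.4526 -0.1914  0.014 ]
 [ 0.5486 -0.1353  0.014 ]
 [ 0.6222 -0.2607  0.014 ]]
ctr [ 0.538  -0.2271  0.014 ] len [np.float64(0.1114), np.float64(0.1501), np.float64(0.1111), np.float64(0.1453)] ang [np.float64(120.35), np.float64(30.29), np.float64(-59.58), np.float64(-147.25)]
edge pts 21 res 0.14
edge pts 35 res 0.32
edge pts 40 res 0.07
edge pts 40 res 0.19
[[410.8, 170.6], [429.7, 205.1], [383.0, 230.6], [364.4, 196.5]]
[[ 0.6211 -0.2621  0.014 ]
 [ 0.5255 -0.3177  0.014 ]
 [ 0.4503 -0.1873  0.014 ]
 [ 0.5441 -0.133   0.014 ]]
ctr [ 0.5353 -0.225   0.014 ] len [np.float64(0.1504), np.float64(0.1106), np.float64(0.1505), np.float64(0.1084)] ang [np.float64(-149.81), np.float64(120.0), np.float64(30.09), np.float64(-59.17)]
```

```bash
cat > stand.py <<'E'
from h import *
a=np.radians(-16.); e=np.array([np.cos(a),np.sin(a),0]); Z=np.array([0,0,1.])
n=e*np.cos(np.pi/6)+Z*.5; s=e*.5-Z*np.cos(np.pi/6)      # face normal, down the slope
RT=frame(-n,s)
TOP=dict(tall=np.array([.4907,.2758,.1346]),short=np.array([.4777,.1675,.1043]))
E
python3 -c "
from stand import *
print(delta(TOP['tall']-s*.2147,RT))"
```

```text
(array([-0.1437,  0.533 ,  0.0796]), array([ 0.4987, -0.1982, -0.7405]))
```

```bash
python3 steer.py '-0.144 0.533 0.08 0.499 -0.198 -0.74 1; -0.144 0.533 0.08 0.499 -0.198 -0.74 1; -0.144 0.533 0.08 0.499 -0.198 -0.74 1; -0.144 0.533 0.08 0.499 -0.198 -0.74 1; -0.144 0.533 0.08 0.499 -0.198 -0.74 1; -0.144 0.533 0.08 0.499 -0.198 -0.74 1; -0.144 0.533 0.08 0.499 -0.198 -0.74 1; -0.144 0.533 0.08 0.499 -0.198 -0.74 1; -0.144 0.533 0.08 0.499 -0.198 -0.74 1; -0.144 0.533 0.08 0.499 -0.198 -0.74 1; -0.144 0.533 0.08 0.499 -0.198 -0.74 1; -0.144 0.533 0.08 0.499 -0.198 -0.74 1; -0.144 0.533 0.08 0.499 -0.198 -0.74 1'
python3 - <<'E'
from stand import *
w=arm.camera("wrist"); cv2.imwrite("pics/w2.png",w["frame"][:,:,::-1]); np.savez("w2.npz",**w); o=arm.get_obs(); print(o["q"],o["ee_pos"],o["t"])
print(delta(TOP['tall']-s*.2147,RT))
for k,H in(("tall",.13),("short",.095)):
  for y in(.04,-.04):
    f=TOP[k]+n*.0025+np.cross(Z,e)*y; print(k,y,proj(w,f),proj(w,f+s*H))
E
```

```text
t: 4.15
ee_pos: [0.3891, 0.3034, 0.3201]
ee_rot: [-2.617, 0.0, -1.854]
ft_force: [-1.0, 0.1, 0.4]
gripper_width: 0.999
grip_force: 0.0
[ 0.5995  0.0697 -0.5396  0.6091 -0.3973 -0.7598] [0.3892 0.3034 0.32  ] 4.2
(array([-0.0014,  0.0016, -0.0015]), array([-0.0011, -0.0019, -0.0033]))
tall 0.04 [322.1432 273.3698] [321.6391 211.4782]
tall -0.04 [321.8952 169.2678] [321.4505 144.101 ]
short 0.04 [321.7929 123.3674] [321.4895 118.2403]
short -0.04 [321.4996  -0.1808] [321.2652  34.6172]
```

View pics/w2.png

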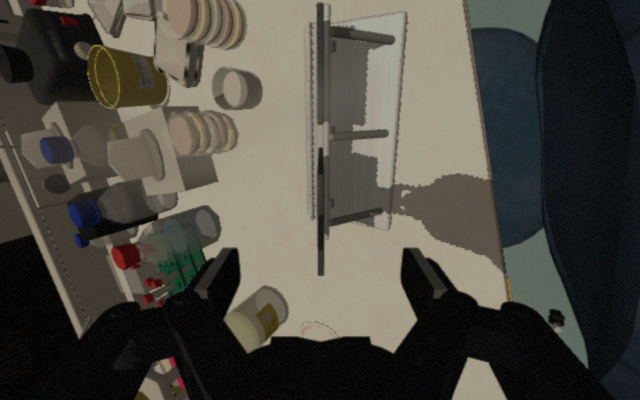

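The tall plate appears edge-on as a strip at column 321, its far end at about row 275 (predicted 273). It is midway between the fingertips at columns 240 and 402. I'll measure the strip precisely.

```bash
python3 - <<'E'
from stand import *
w=dict(np.load("w2.npz")); g=cv2.cvtColor(w["frame"],cv2.COLOR_RGB2GRAY).astype(float)
for r in(90,110,160,180,200,220,240,255,265,270):
    v=g[r,300:345]; i=np.where(v<65)[0]; print(r,i.min()+300 if len(i) else None,i.max()+300 if len(i) else None)
print(g[262:282,321].round())
for r in(0,1,2,3): pass
E
python3 -c "
from stand import *
print(delta(TOP['tall']-s*.1347,RT))"
python3 steer.py '-0.002 0.0012 0.02 0 -0.002 -0.003 1; -0.002 0.0012 0.05 0 -0.002 -0.003 1; -0.002 0.0012 0.0785 0 -0.002 -0.003 1; -0.002 0.0012 0.0785 0 -0.002 -0.003 1; -0.002 0.0012 0.0785 0 -0.002 -0.003 0.3; -0.002 0.0012 0.0785 0 -0.002 -0.003 0.3;  -0.002 0.0012 0.0785 0 -0.002 -0.003 0.2; -0.002 0.0012 0.0785 0 -0.002 -0.003 0.2'
python3 - <<'E'
from stand import *
w=arm.camera("wrist"); cv2.imwrite("pics/w3.png",w["frame"][:,:,::-1]); o=arm.get_obs(); print(o["gripper_width"],o["ft_force"],delta(TOP['tall']-s*.1347,RT))
g=cv2.cvtColor(w["frame"],cv2.COLOR_RGB2GRAY).astype(int)
for r in(200,220,240,260): print(r,g[r,285:360:3].tolist())
E
```

```text
t: 5.2
ee_pos: [0.426, 0.296, 0.2517]
ee_rot: [-2.617, 0.0, -1.848]
ft_force: [-0.7, 0.3, 0.1]
gripper_width: 0.2
grip_force: 0.0
0.201619961148171 [-0.5617 -1.135   0.3929] (array([ 0.0016, -0.0002,  0.0005]), array([-0.0012,  0.0013,  0.0018]))
200 [159, 157, 157, 159, 157, 151, 144, 122, 105, 52, 17, 18, 19, 73, 71, 66, 75, 79, 73, 78, 75, 75, 79, 78, 76]
220 [160, 159, 157, 158, 156, 157, 141, 129, 74, 53, 52, 51, 39, 73, 70, 56, 64, 73, 75, 78, 75, 79, 79, 75, 78]
240 [159, 161, 132, 45, 43, 43, 7, 126, 84, 53, 52, 50, 38, 71, 67, 68, 77, 28, 28, 36, 43, 50, 76, 76, 78]
260 [7, 38, 40, 41, 43, 1, 12, 137, 156, 58, 50, 34, 33, 71, 57, 60, 50, 5, 3, 28, 39, 40, 40, 11, 2]
```

View pics/w3.png

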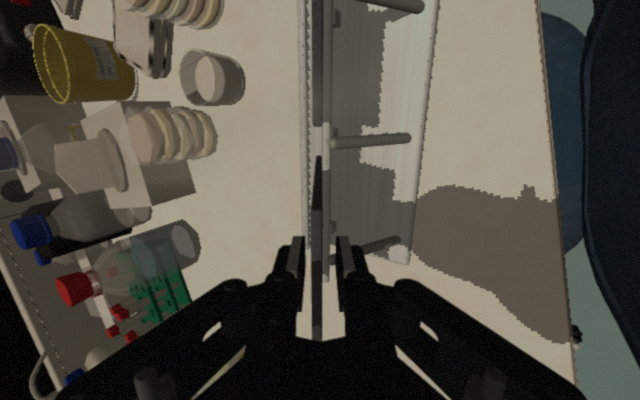

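The plate spans columns 312–322 between the pad faces at 305 and 335, so it sits about 1 mm to the −y side. I'll shift 1 mm and close.

```bash
python3 steer.py '0 -0.001 0 0 0 0 0.2; 0 -0.001 0 0 0 0 0.2; 0 -0.001 0 0 0 0 0; 0 -0.001 0 0 0 0 0; 0 -0.001 0 0 0 0 0; 0 -0.001 0 0 0 0 0'
```

```text
t: 6.0
ee_pos: [0.4273, 0.2956, 0.252]
ee_rot: [-2.616, 0.0, -1.849]
ft_force: [1.8, -0.7, 0.7]
gripper_width: 0.045
grip_force: 58.8
```

```bash
python3 steer.py '0 0 -0.03 0 0 0 0; 0 0 -0.07 0 0 0 0; 0 0 -0.11 0 0 0 0; 0 0 -0.11 0 0 0 0; 0 0 -0.11 0 0 0 0'
cat > slot.py <<'E'
from h import *
b=np.radians(-59.75); rx=np.array([np.cos(b),np.sin(b),0]); ry=np.array([-rx[1],rx[0],0]); RR=frame(-rx,[0,0,-1.])
CTR=np.array([.537,-.2268,0])
E
python3 -c "
from slot import *
print(cur()[0],arm.get_obs()['grip_force'],arm.get_obs()['gripper_width'])
print(delta(CTR+rx*.052+[0,0,.41],RR)); print(delta([.42,.16,.41],RR))"
```

```text
t: 6.62
ee_pos: [0.3735, 0.3104, 0.3455]
ee_rot: [-2.619, -0.002, -1.848]
ft_force: [0.7, -0.0, -2.7]
gripper_width: 0.05
grip_force: 60.3
[0.3735 0.3104 0.3455] 60.29654145240784 0.050470499591802054
(array([ 0.5082, -0.3278,  0.1153]), array([-0.4971,  0.1986,  0.7486]))
(array([ 0.1321, -0.1065, -0.0129]), array([-0.4971,  0.1986,  0.7486]))
```

```bash
python3 steer.py '0 -0.0325 -0.056 0 0 0 0; 0 -0.0325 -0.056 0 0 0 0; 0.132 -0.1065 -0.013 -0.25 0.1 0.375 0; 0.132 -0.1065 -0.013 -0.25 0.1 0.375 0; 0.132 -0.1065 -0.013 -0.25 0.1 0.375 0; 0.508 -0.328 0.115 -0.497 0.1985 0.7485 0; 0.508 -0.328 0.115 -0.497 0.1985 0.7485 0; 0.508 -0.328 0.115 -0.497 0.1985 0.7485 0; 0.508 -0.328 0.115 -0.497 0.1985 0.7485 0; 0.508 -0.328 0.115 -0.497 0.1985 0.7485 0; 0.508 -0.328 0.115 -0.497 0.1985 0.7485 0; 0.508 -0.328 0.115 -0.497 0.1985 0.7485 0; 0.508 -0.328 0.115 -0.497 0.1985 0.7485 0; 0.508 -0.328 0.115 -0.497 0.1985 0.7485 0; 0.508 -0.328 0.115 -0.497 0.1985 0.7485 0; 0.508 -0.328 0.115 -0.497 0.1985 0.7485 0'
python3 - <<'E'
from slot import *
print(delta(CTR+rx*.052+[0,0,.38],RR))
f=[]
for n in("wrist","side"):
    w=arm.camera(n); np.savez("p1"+n+".npz",**w); f.append(w["frame"])
a=f[0][60:360,160:480]; b=cv2.resize(f[1][150:320,300:480],(318,300),interpolation=cv2.INTER_CUBIC)
cv2.imwrite("pics/p1.png",cv2.resize(np.hstack([a,b]),None,fx=1.25,fy=1.25)[:,:,::-1]); print(arm.get_obs()["q"])
E
```

```text
t: 8.62
ee_pos: [0.5632, -0.2698, 0.4118]
ee_rot: [-3.142, 0.002, -2.612]
ft_force: [0.3, 0.7, -2.2]
gripper_width: 0.054
grip_force: 60.3
(array([ 0.001 , -0.0017,  0.0318]), array([-0.0001,  0.0023,  0.0013]))
[-0.5759  0.4101  0.2045  1.3632  0.0019 -1.1051]
```

View pics/p1.png

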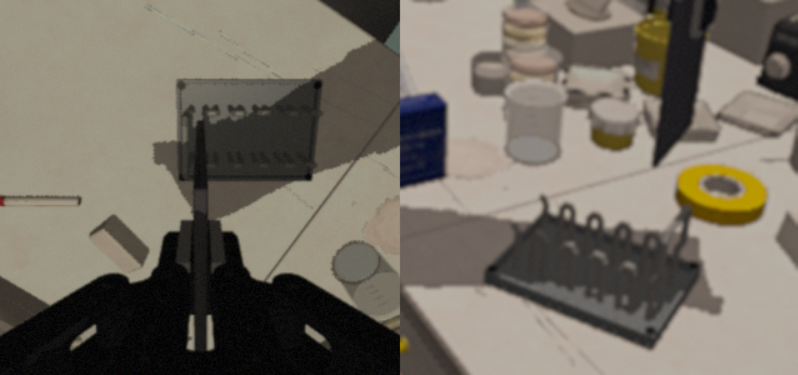

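The wrist view (left) shows the plate hanging edge-on over the hoop end of the rack, its lower tip at about (320,156) in the full image. In the side view (right) it hangs upright above and behind the rack. I'll measure the plate against the rack in this same wrist image.

```bash
cat > rel.py <<'E'
from rack import *; from slot import *
def rel(w,q,H,gd,rowsp,lowx=-.075,edges=True):
    """plate bottom and rack both through the wrist camera; offsets in tool axes"""
    p0,R0=cur(); g=cv2.cvtColor(w["frame"],cv2.COLOR_RGB2GRAY).astype(np.float32)
    T=w["pose"]; zb=p0[2]-.1547+gd-H
    for r in rowsp:
        v=cv2.GaussianBlur(g,(0,0),.7)[r,300:342]; print(r,v.astype(int).tolist())
    if edges: rack(w,q)
E
python3 - <<'E'
from rel import *
w=dict(np.load("p1wrist.npz"))
rel(w,[(301,124.5),(417,124.5),(415,203.5),(302,203.5)],.13,.02,[150,154,158,162,166,175])
print("pred bottom corner of plate (tool x +-.04):",[proj(w,cur()[0]+cur()[1].apply([x,y,.2647])).round(2) for x in(.04,-.04) for y in(-.0025,.0025)])
E
```

```text
150 [142, 125, 104, 91, 83, 80, 72, 58, 49, 47, 47, 53, 60, 67, 75, 85, 94, 100, 102, 100, 91, 73, 57, 51, 55, 68, 85, 99, 107, 109, 107, 101, 91, 78, 70, 75, 88, 97, 100, 101, 100, 98]
154 [143, 126, 105, 91, 79, 70, 75, 79, 77, 66, 55, 51, 52, 59, 78, 95, 101, 101, 100, 100, 96, 84, 66, 53, 50, 51, 58, 74, 89, 94, 95, 96, 98, 98, 98, 97, 94, 92, 90, 88, 81, 71]
158 [144, 125, 102, 88, 77, 74, 80, 82, 79, 70, 58, 52, 53, 63, 81, 92, 87, 63, 39, 27, 25, 25, 28, 38, 46, 49, 50, 57, 71, 83, 84, 81, 76, 63, 52, 48, 48, 48, 47, 47, 47, 46]
162 [143, 125, 102, 91, 83, 83, 95, 99, 93, 80, 65, 55, 51, 52, 57, 58, 48, 35, 26, 24, 21, 20, 25, 35, 44, 47, 47, 48, 49, 49, 49, 49, 47, 46, 46, 46, 46, 47, 47, 46, 46, 46]
166 [143, 124, 101, 90, 82, 83, 96, 103, 98, 83, 65, 53, 49, 48, 48, 47, 40, 29, 22, 22, 21, 19, 22, 30, 38, 43, 47, 47, 48, 48, 48, 47, 47, 47, 47, 47, 46, 45, 46, 47, 48, 46]
175 [78, 69, 58, 50, 49, 55, 60, 59, 55, 49, 45, 47, 49, 49, 48, 44, 35, 24, 19, 18, 19, 19, 19, 23, 33, 43, 47, 48, 48, 47, 47, 46, 46, 46, 47, 47, 45, 44, 44, 44, 45, 45]
edge pts 40 res 0.02
edge pts 32 res 0.15
edge pts 33 res 0.06
edge pts 40 res 0.19
[[300.3, 122.5], [417.8, 122.5], [409.2, 204.4], [302.2, 204.5]]
[[ 0.5285 -0.3208  0.014 ]
 [ 0.4529 -0.1912  0.014 ]
 [ 0.5489 -0.1352  0.014 ]
 [ 0.6246 -0.2645  0.014 ]]
ctr [ 0.5387 -0.2279  0.014 ] len [np.float64(0.1114), np.float64(0.1501), np.float64(0.1111), np.float64(0.1498)] ang [np.float64(120.25), np.float64(30.24), np.float64(-59.65), np.float64(-149.65)]
pred bottom corner of plate (tool x +-.04): [array([317.82, 152.2 ]), array([323.77, 152.2 ]), array([318.14, 238.29]), array([323.52, 238.29])]
```

```bash
cat >> slot.py <<'E'
CTR=np.array([.5387,-.2280,0])
def tgt(sx,ty,tx,z): return delta(CTR+rx*(sx-ty)-ry*tx+[0,0,z],RR)
E
python3 -c "
from slot import *
print(tgt(.052,.0005,.0025,.367))"
```

```text
(array([ 0.0027, -0.0028,  0.0452]), array([-0.0009,  0.0026,  0.0013]))
```

```bash
python3 steer.py '0.0027 -0.0028 0.015 -0.001 0.0026 0.0013 0; 0.0027 -0.0028 0.03 -0.001 0.0026 0.0013 0; 0.0027 -0.0028 0.045 -0.001 0.0026 0.0013 0; 0.0027 -0.0028 0.045 -0.001 0.0026 0.0013 0; 0.0027 -0.0028 0.045 -0.001 0.0026 0.0013 0'
python3 - <<'E'
from rel import *
w=arm.camera("wrist"); np.savez("p2.npz",**w); s_=arm.camera("side"); np.savez("p2s.npz",**s_)
print(tgt(.052,.0005,.0025,.367))
P,R=cur(); print("pred plate corner",[proj(w,P+R.apply([.04,y,.2647])).round(2) for y in(-.0025,.0025)])
f=lambda a:cv2.resize(a,(400,400),interpolation=cv2.INTER_CUBIC)
cv2.imwrite("pics/p2.png",np.hstack([f(w["frame"][90:210,270:390]),f(s_["frame"][190:300,360:470])])[:,:,::-1])
E
```

```text
t: 9.35
ee_pos: [0.5626, -0.2753, 0.3666]
ee_rot: [3.141, -0.0, -2.615]
ft_force: [-0.1, -1.1, -2.7]
gripper_width: 0.049
grip_force: 60.2
(array([-0.0006,  0.0015,  0.0003]), array([-0.0005,  0.0002, -0.0018]))
pred plate corner [array([317.81, 152.49]), array([323.77, 152.48])]
```

View pics/p2.png

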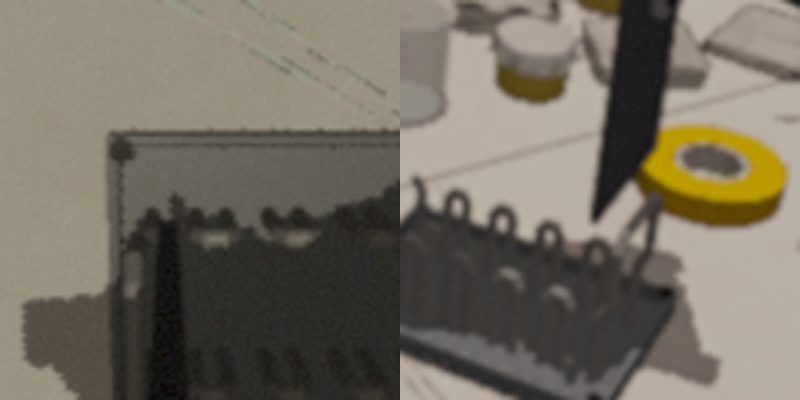

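Left panel: the plate tip is at crop (168,222), full-image pixel (320.4,156.6), lying between the hoop wire (about 152) and the first U-wire (about 195). In the right panel the plate hangs over the hoop end. I'll check this against the projected wire positions.

Run:
```python
from rel import *
w=dict(np.load("p2.npz")); sc=400/120; o=np.array([270,90])
for x in(59.75,44.25,33.75,18.25,7.75,-7.75):
    print(x,[((proj(w,CTR+rx*x/1e3-ry*t+[0,0,z])-o+.5)*sc).round(1).tolist() for z in(.006,.047) for t in (.026,)])
P,R=cur()
print("slot axis z=.1 y=+.04",(proj(w,CTR+rx*.052-ry*.04+[0,0,.102])-o+.5)*sc,"plate pred",(proj(w,P+R.apply([.04,0,.2647]))-o+.5)*sc)
rack(w,[(302,129.5),(440,129.5),(436,225),(304,225)])
g=cv2.GaussianBlur(w["frame"].astype(np.float32).mean(2),(0,0),.6)
for r in(151,153,155,158,162,168,174): print(r,g[r,300:350].astype(int).tolist())
```

```text
59.75 [[151.7, 214.3], [149.4, 235.8]]
44.25 [[195.2, 214.1], [198.7, 235.6]]
33.75 [[224.7, 214.0], [232.1, 235.5]]
18.25 [[268.2, 213.9], [281.4, 235.4]]
7.75 [[297.7, 213.8], [314.8, 235.3]]
-7.75 [[341.2, 213.7], [364.2, 235.1]]
slot axis z=.1 y=+.04 [175.0853 221.6198] plate pred [170.9584 209.9378]
edge pts 39 res 0.11
edge pts 7 res 0.82
edge pts 28 res 0.13
edge pts 38 res 0.18
[[300.9, 128.6], [436.8, 128.4], [431.5, 219.7], [303.8, 220.0]]
[[ 0.5284 -0.3211  0.014 ]
 [ 0.4514 -0.1887  0.014 ]
 [ 0.5439 -0.1262  0.014 ]
 [ 0.6243 -0.2642  0.014 ]]
ctr [ 0.537 -0.225  0.014] len [np.float64(0.1115), np.float64(0.1531), np.float64(0.1116), np.float64(0.1597)] ang [np.float64(120.17), np.float64(34.05), np.float64(-59.77), np.float64(-149.31)]
151 [138, 125, 104, 92, 86, 76, 76, 91, 98, 98, 98, 98, 97, 95, 92, 91, 91, 94, 97, 95, 86, 67, 52, 49, 55, 72, 86, 90, 90, 90, 93, 94, 96, 97, 96, 94, 90, 88, 89, 92, 94, 94, 93, 94, 95, 95, 93, 93, 90, 87]
153 [138, 125, 103, 91, 86, 75, 74, 87, 96, 97, 97, 96, 90, 74, 55, 48, 54, 68, 84, 89, 79, 61, 50, 49, 51, 57, 59, 50, 46, 49, 62, 
[... 417 characters left out ...]
9, 51, 53, 53, 50, 49, 48, 46, 49, 52, 60, 64, 64, 60, 60, 71, 80, 81, 69]
162 [141, 137, 118, 94, 86, 72, 57, 58, 52, 43, 38, 37, 36, 39, 44, 47, 47, 36, 26, 20, 21, 18, 24, 35, 42, 45, 48, 52, 57, 63, 73, 87, 97, 100, 100, 99, 98, 95, 81, 65, 58, 51, 46, 44, 44, 43, 43, 45, 50, 56]
168 [141, 136, 117, 94, 84, 71, 60, 67, 76, 79, 77, 71, 59, 49, 45, 44, 37, 26, 20, 19, 19, 19, 22, 27, 37, 44, 45, 45, 46, 44, 44, 44, 43, 42, 45, 45, 43, 43, 44, 44, 45, 43, 40, 41, 43, 45, 44, 44, 44, 43]
174 [139, 131, 110, 85, 67, 51, 51, 65, 78, 84, 84, 76, 61, 50, 45, 43, 33, 25, 19, 18, 21, 20, 18, 23, 33, 40, 43, 45, 44, 44, 44, 43, 44, 44, 43, 41, 43, 43, 44, 44, 43, 42, 45, 43, 44, 44, 44, 43, 42, 41]
```

```bash
python3 steer.py '0 0.0017 0 0 0 -0.0018 0; 0 0.0017 0 0 0 -0.0018 0; 0 0.0017 0 0 0 -0.0018 0'
python3 - <<'E'
from rel import *
w=arm.camera("wrist"); P,R=cur()
print(tgt(.052,.0005,.0025,.367)); sc=1
print("slot",proj(w,CTR+rx*.052-ry*.04+[0,0,.102]))
g=cv2.GaussianBlur(w["frame"].astype(np.float32).mean(2),(0,0),.6)
for r in(158,162,168): 
    v=g[r,310:332]; i=np.arange(310,332); m=np.clip(38-v,0,None); print(r,(m*i).sum()/m.sum())
E
```

```text
t: 9.82
ee_pos: [0.5617, -0.2737, 0.3669]
ee_rot: [3.141, -0.0, -2.614]
ft_force: [-0.5, -0.2, -1.2]
gripper_width: 0.049
grip_force: 60.2
(array([-0.0007, -0.0004, -0.0002]), array([ 0.0003, -0.0002,  0.    ]))
slot [320.1297 155.8529]
158 320.1310470538574
162 320.3376128228762
168 320.0564857041898
```

```bash
python3 steer.py '-0.0005 0 0.015 0 0 0 0; -0.0005 0 0.03 0 0 0 0; -0.0005 0 0.045 0 0 0 0; -0.0005 0 0.045 0 0 0 0'
python3 -c "
from slot import *
print(tgt(.052,.0005,.0025,.322),arm.get_obs()['ft_force'],arm.get_obs()['torque'])"
```

```text
t: 10.38
ee_pos: [0.5614, -0.273, 0.3192]
ee_rot: [3.137, -0.002, -2.614]
ft_force: [-0.3, -0.0, -1.5]
gripper_width: 0.048
grip_force: 60.2
(array([-0.0006, -0.0011, -0.0028]), array([ 0.0043, -0.0021, -0.    ])) [-0.2862 -0.043  -1.4708] [ 0.0299 -0.0123 -0.018 ]
```

```bash
python3 steer.py '0 -0.0005 0 0.002 0 0 0; 0 -0.0005 0 0.002 0 0 0;0 -0.0005 0 0.002 0 0 0'
python3 -c "
from rel import *
print(tgt(.052,.0005,.0025,.322))
w=arm.camera('wrist');g=cv2.GaussianBlur(w['frame'].astype(np.float32).mean(2),(0,0),.6)
print('slot',proj(w,CTR+rx*.052-ry*.04+[0,0,.057]))
for r in(158,162,168): 
    v=g[r,310:332]; i=np.arange(310,332); m=np.clip(38-v,0,None); print(r,(m*i).sum()/m.sum())
f=lambda a:cv2.resize(a,(400,400),interpolation=cv2.INTER_CUBIC)
s_=arm.camera('side')
cv2.imwrite('pics/p3.png',np.hstack([f(w['frame'][90:210,270:390]),f(s_['frame'][190:300,360:470])])[:,:,::-1])"
```

```text
t: 10.75
ee_pos: [0.5625, -0.274, 0.3223]
ee_rot: [-3.139, 0.0, -2.614]
ft_force: [-0.1, -0.0, -2.1]
gripper_width: 0.047
grip_force: 60.2
(array([-0.0001,  0.0002,  0.0003]), array([-0.0025,  0.0003,  0.0001]))
slot [321.7725 155.007 ]
158 320.2645179844501
162 319.99449531323245
168 319.9317544421413
```

View pics/p3.png

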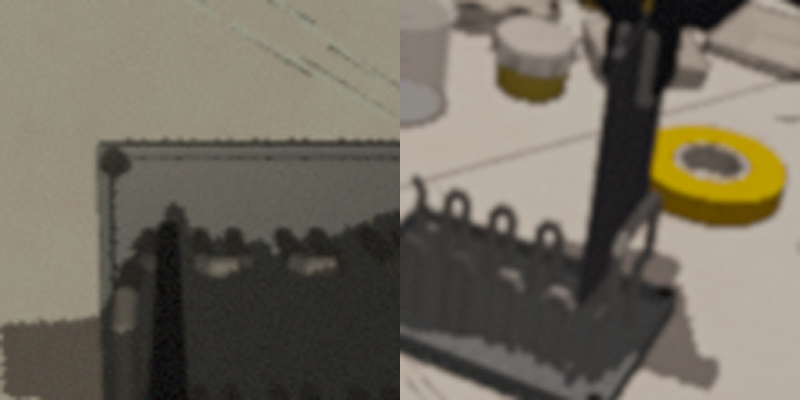

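The plate's lower edge (crop x about 168) is roughly 1.5 mm left of the slot middle between the wires (148 and 200). I'll correct the tilt and position, then recheck.

```bash
python3 steer.py '0 0.001 0 -0.0025 0 0 0; 0 0.001 0 -0.0025 0 0 0;0 0.001 0 -0.0025 0 0 0;0 0.001 0 -0.0025 0 0 0'
cat > chk.py <<'E'
from rel import *
import sys
def chk(sx,zb,rows):
    w=arm.camera('wrist');g=cv2.GaussianBlur(w['frame'].astype(np.float32).mean(2),(0,0),.6)
    print('slot',proj(w,CTR+rx*sx-ry*.04+[0,0,zb]),'wires',[proj(w,CTR+rx*(sx+d)-ry*.026+[0,0,.047])[0].round(1) for d in(.00775,-.00775)])
    for r in rows:
        v=g[r,308:334]; i=np.arange(308,334); m=np.clip(38-v,0,None); print(r,((m*i).sum()/m.sum()).round(2))
    return w
E
python3 -c "
from chk import *
print(tgt(.052,.0005,.0025,.322),arm.get_obs()['ee_pos']); chk(.052,.057,(158,162,168))"
```

```text
t: 11.35
ee_pos: [0.5618, -0.273, 0.3217]
ee_rot: [3.141, -0.0, -2.614]
ft_force: [0.0, 0.2, -0.9]
gripper_width: 0.051
grip_force: 60.2
(array([-0.0002, -0.001 , -0.0004]), array([ 0.001 , -0.0003,  0.0001])) [ 0.5618 -0.273   0.3217]
slot [319.2614 155.4083] wires [np.float64(310.7), np.float64(328.0)]
158 320.36
162 320.7
168 320.58
```

```bash
python3 steer.py '0 -0.0006 0 0 0 0 0; 0 -0.0006 0.01 0 0 0 0; 0 -0.0006 0.02 0 0 0 0; 0 -0.0006 0.03 0 0 0 0; 0 -0.0006 0.04 0 0 0 0; 0 -0.0006 0.04 0 0 0 0; 0 -0.0006 0.04 0 0 0 0'
python3 -c "
from chk import *
print(tgt(.052,.0005,.0025,.281),arm.get_obs()['ee_pos'],arm.get_obs()['ft_force'],arm.get_obs()['torque']); chk(.052,.017,(158,162,168))"
```

```text
t: 12.28
ee_pos: [0.5622, -0.2736, 0.2818]
ee_rot: [3.141, -0.0, -2.614]
ft_force: [-0.6, 0.7, -1.4]
gripper_width: 0.049
grip_force: 60.3
(array([-0.0002, -0.0003,  0.0008]), array([ 0.0009, -0.0002,  0.0001])) [ 0.5622 -0.2736  0.2818] [-0.6075  0.665  -1.3538] [-0.0095 -0.0141 -0.0115]
slot [320.0936 155.3012] wires [np.float64(309.9), np.float64(330.3)]
158 320.1
162 320.41
168 320.5
```

```bash
python3 steer.py '0 0 0.003 0 0 0 0; 0 0 0.006 0 0 0 0; 0 0 0.009 0 0 0 0; 0 0 0.009 0 0 0 0'; python3 steer.py '0 0 0.001 0 0 0 0; 0 0 0.002 0 0 0 0; 0 0 0.002 0 0 0 0'
```

```text
t: 12.82
ee_pos: [0.5619, -0.2734, 0.2722]
ee_rot: [3.14, -0.001, -2.614]
ft_force: [-0.9, 0.1, -1.9]
gripper_width: 0.05
grip_force: 60.3
t: 13.2
ee_pos: [0.5621, -0.2735, 0.2706]
ee_rot: [3.14, -0.0, -2.614]
ft_force: [-0.4, -0.5, -1.5]
gripper_width: 0.052
grip_force: 60.3
```

```bash
python3 steer.py '0 0 0.001 0 0 0 0; 0 0 0.0015 0 0 0 0; 0 0 0.0015 0 0 0 0'
```

```text
t: 13.58
ee_pos: [0.5621, -0.2736, 0.2699]
ee_rot: [3.141, -0.0, -2.614]
ft_force: [-2.5, 0.1, 5.1]
gripper_width: 0.047
grip_force: 61.3
```

```bash
python3 steer.py '0 0 0.0005 0 0 0 0; 0 0 0.0008 0 0 0 0; 0 0 0.0008 0 0 0 0'
```

```text
t: 13.95
ee_pos: [0.5621, -0.2736, 0.2699]
ee_rot: [-3.141, 0.0, -2.614]
ft_force: [-2.5, 0.1, 8.8]
gripper_width: 0.047
grip_force: 62.1
```

```bash
python3 steer.py '0 0 0 0 0 0 0.1; 0 0 0 0 0 0 0.2; 0 0 0 0 0 0 0.3; 0 0 0 0 0 0 0.3; 0 0 -0.01 0 0 0 0.3; 0 0 -0.03 0 0 0 0.3; 0 0 -0.06 0 0 0 0.3; 0 0 -0.12 0 0 0 0.5; 0 0 -0.12 0 0 0 1; 0 0 -0.12 0 0 0 1'
python3 -c "
from stand import *
s_=arm.camera('side'); w=arm.camera('wrist'); f=lambda a:cv2.resize(a,(400,400),interpolation=cv2.INTER_CUBIC)
cv2.imwrite('pics/p4.png',np.hstack([f(w['frame'][70:270,220:420]),f(s_['frame'][170:300,330:460])])[:,:,::-1])
print(delta(TOP['short']-s*.2197,RT))"
```

```text
t: 15.2
ee_pos: [0.5622, -0.2736, 0.389]
ee_rot: [-3.141, 0.0, -2.614]
ft_force: [-0.8, -1.6, -0.8]
gripper_width: 0.905
grip_force: 0.0
(array([-0.0736,  0.5023,  0.094 ]), array([ 0.501 , -0.1999, -0.7458]))
```

View pics/p4.png

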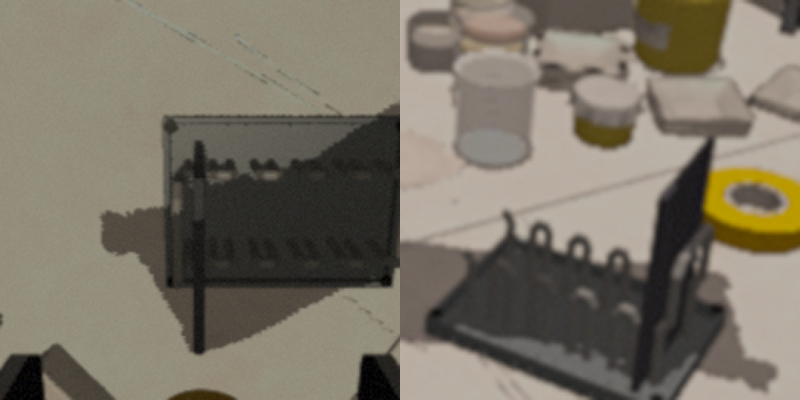

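The tall plate stands upright in the last hoop-end slot, at crop column 198 in the wrist view, level and centred. I have now viewed 11 pictures, one over the limit of 10, so I'll go on with numerical measurements only.

```bash
python3 steer.py '-0.074 0.502 0.094 0.501 -0.2 -0.746 1; -0.074 0.502 0.094 0.501 -0.2 -0.746 1; -0.074 0.502 0.094 0.501 -0.2 -0.746 1; -0.074 0.502 0.094 0.501 -0.2 -0.746 1; -0.074 0.502 0.094 0.501 -0.2 -0.746 1; -0.074 0.502 0.094 0.501 -0.2 -0.746 1; -0.074 0.502 0.094 0.501 -0.2 -0.746 1; -0.074 0.502 0.094 0.501 -0.2 -0.746 1; -0.074 0.502 0.094 0.501 -0.2 -0.746 1; -0.074 0.502 0.094 0.501 -0.2 -0.746 1; -0.074 0.502 0.094 0.501 -0.2 -0.746 1; -0.074 0.502 0.094 0.501 -0.2 -0.746 1; -0.074 0.502 0.094 0.501 -0.2 -0.746 1'
python3 - <<'E'
from stand import *
w=arm.camera("wrist"); o=arm.get_obs(); print(o["q"],o["t"])
print(delta(TOP['short']-s*.2197,RT))
for y in(.04,-.04):
    f=TOP["short"]+n*.0025+np.cross(Z,e)*y; print(y,proj(w,f),proj(w,f-n*.005),proj(w,f+s*.095))
g=cv2.GaussianBlur(w["frame"].astype(np.float32).mean(2),(0,0),.6)
for r in range(150,285,10):
    i=np.where(g[r,290:360]<58)[0]+290; print(r,(i.min(),i.max(),len(i)) if len(i) else None)
print(g[255:300,320].astype(int).tolist())
E
```

```text
t: 16.92
ee_pos: [0.3735, 0.1966, 0.295]
ee_rot: [-2.616, -0.0, -1.852]
ft_force: [-0.7, -0.0, 1.0]
gripper_width: 1.0
grip_force: 0.0
[ 0.3887 -0.0756 -0.7652  0.4541 -0.3172 -0.9707] 16.975
(array([-0.0007,  0.0016, -0.0005]), array([-0.0024, -0.0011, -0.0012]))
0.04 [322.3815 268.0064] [328.8464 268.0063] [322.0064 220.1936]
-0.04 [322.4108 166.1862] [329.7025 166.1751] [321.9938 146.9034]
150 (np.int64(319), np.int64(322), 4)
160 (np.int64(319), np.int64(353), 9)
170 (np.int64(320), np.int64(341), 16)
180 (np.int64(319), np.int64(323), 5)
190 (np.int64(319), np.int64(324), 6)
200 (np.int64(319), np.int64(324), 6)
210 (np.int64(319), np.int64(323), 5)
220 (np.int64(318), np.int64(324), 7)
230 (np.int64(318), np.int64(334), 10)
240 (np.int64(319), np.int64(324), 6)
250 (np.int64(319), np.int64(345), 13)
260 (np.int64(319), np.int64(322), 4)
270 None
280 None
[52, 51, 46, 47, 50, 49, 50, 52, 51, 51, 52, 53, 75, 116, 135, 139, 138, 139, 139, 139, 138, 138, 138, 138, 138, 138, 138, 138, 138, 138, 138, 137, 137, 137, 138, 138, 137, 137, 137, 137, 136, 136, 137, 137, 135]
```

Lateral position agrees (end row 267.5, predicted 268), and the thickness offset matches the tall plate's, so the same net correction of about 0 applies. Now to approach and partly close.

```bash
python3 steer.py '-0.0005 0.0002 0.02 0 -0.001 -0.001 1; -0.0005 0.0002 0.05 0 -0.001 -0.001 1; -0.0005 0.0002 0.0795 0 -0.001 -0.001 1; -0.0005 0.0002 0.0795 0 -0.001 -0.001 1; -0.0005 0.0002 0.0795 0 -0.001 -0.001 0.3; -0.0005 0.0002 0.0795 0 -0.001 -0.001 0.2; -0.0005 0.0002 0.0795 0 -0.001 -0.001 0.2; -0.0005 0.0002 0.0795 0 -0.001 -0.001 0.2'
python3 - <<'E'
from stand import *
w=arm.camera("wrist"); print(delta(TOP['short']-s*.1397,RT))
g=cv2.cvtColor(w["frame"],cv2.COLOR_RGB2GRAY).astype(int)
for r in(200,220,240,255,265,275,285,300): print(r,g[r,290:350:2].tolist())
E
```

```text
t: 17.98
ee_pos: [0.4114, 0.1871, 0.2266]
ee_rot: [-2.615, 0.0, -1.848]
ft_force: [0.4, -0.2, 1.3]
gripper_width: 0.199
grip_force: 0.0
(array([0.0005, 0.0012, 0.0006]), array([-0.0027,  0.0011,  0.0015]))
200 [150, 156, 153, 153, 154, 142, 136, 149, 123, 71, 117, 138, 108, 21, 22, 24, 15, 19, 58, 76, 73, 65, 57, 76, 74, 78, 79, 79, 76, 77]
220 [153, 153, 153, 154, 155, 145, 143, 146, 126, 76, 86, 133, 111, 53, 47, 47, 47, 40, 60, 75, 72, 64, 60, 74, 76, 78, 76, 77, 75, 77]
240 [150, 76, 40, 44, 42, 36, 10, 21, 99, 83, 116, 136, 109, 53, 50, 47, 49, 37, 64, 75, 72, 59, 61, 22, 4, 36, 40, 40, 40, 49]
255 [41, 42, 43, 38, 37, 7, 5, 20, 104, 91, 100, 137, 109, 51, 53, 47, 46, 38, 65, 71, 69, 59, 60, 12, 5, 2, 34, 40, 40, 44]
265 [38, 38, 40, 40, 10, 10, 5, 18, 109, 96, 86, 134, 109, 23, 28, 23, 25, 29, 71, 74, 68, 59, 39, 19, 6, 13, 15, 39, 39, 42]
275 [6, 2, 37, 53, 12, 15, 2, 50, 128, 99, 73, 112, 106, 29, 26, 27, 22, 25, 68, 69, 68, 58, 62, 34, 4, 6, 15, 48, 43, 9]
285 [10, 1, 2, 3, 13, 9, 4, 103, 131, 101, 107, 133, 106, 30, 23, 24, 26, 25, 71, 71, 67, 58, 73, 59, 7, 11, 7, 16, 1, 4]
300 [9, 12, 9, 7, 4, 17, 63, 130, 120, 108, 87, 133, 106, 25, 24, 18, 23, 44, 137, 130, 112, 69, 69, 75, 40, 12, 11, 1, 14, 10]
```

The plate (columns 315–325) is centred between the pads (305 and 335). I'll close and draw it out along the slope.

```bash
python3 steer.py '0 0 0 0 0 0 0; 0 0 0 0 0 0 0; 0 0 0 0 0 0 0; 0 0 0 0 0 0 0; 0 0 -0.03 0 0 0 0; 0 0 -0.07 0 0 0 0; 0 0 -0.11 0 0 0 0; 0 0 -0.11 0 0 0 0; 0 0 -0.11 0 0 0 0'
python3 -c "
from slot import *
print(cur()[0],arm.get_obs()['grip_force'],arm.get_obs()['gripper_width'])
print(tgt(-.052,.0,.0,.40)); print(delta([.42,.10,.40],RR))"
```

```text
t: 19.15
ee_pos: [0.3581, 0.2019, 0.3203]
ee_rot: [-2.617, -0.001, -1.848]
ft_force: [-0.8, 0.3, -1.7]
gripper_width: 0.05
grip_force: 60.4
[0.3581 0.2019 0.3203] 60.35184144973755 0.049594580780198426
(array([ 0.328 , -0.2596,  0.0585]), array([-0.4989,  0.2   ,  0.7477]))
(array([ 0.0811, -0.1156, -0.0251]), array([-0.4989,  0.2   ,  0.7477]))
```

```bash
python3 steer.py '0 -0.035 -0.06 0 0 0 0; 0 -0.035 -0.06 0 0 0 0; 0.081 -0.1156 -0.025 -0.25 0.1 0.375 0; 0.081 -0.1156 -0.025 -0.25 0.1 0.375 0; 0.081 -0.1156 -0.025 -0.25 0.1 0.375 0; 0.328 -0.2596 0.0585 -0.499 0.2 0.748 0; 0.328 -0.2596 0.0585 -0.499 0.2 0.748 0; 0.328 -0.2596 0.0585 -0.499 0.2 0.748 0; 0.328 -0.2596 0.0585 -0.499 0.2 0.748 0; 0.328 -0.2596 0.0585 -0.499 0.2 0.748 0; 0.328 -0.2596 0.0585 -0.499 0.2 0.748 0; 0.328 -0.2596 0.0585 -0.499 0.2 0.748 0; 0.328 -0.2596 0.0585 -0.499 0.2 0.748 0; 0.328 -0.2596 0.0585 -0.499 0.2 0.748 0'
cat > chk2.py <<'E'
from chk import *
def c2():
    w=arm.camera("wrist"); P,R=cur(); zb=P[2]-.2347; print("z bottom",zb)
    print("plate pred",proj(w,P+R.apply([.04,0,.2347])),"slot",proj(w,CTR-rx*.052-ry*.04+[0,0,zb]),"wires",[proj(w,CTR+rx*(-.052+d)-ry*.026+[0,0,z])[0].round(1) for z in(.005,.047) for d in(.00775,-.00775)])
    g=cv2.GaussianBlur(w["frame"].astype(np.float32).mean(2),(0,0),.6); return w,g
E
python3 - <<'E'
from chk2 import *
print(tgt(-.052,.0,.0,.33)); w,g=c2()
for r in range(136,182,3): print(r,g[r,306:338].astype(int).tolist())
E
```

```text
t: 20.9
ee_pos: [0.5125, -0.1818, 0.401]
ee_rot: [-3.141, 0.001, -2.613]
ft_force: [0.7, 0.6, -1.6]
gripper_width: 0.047
grip_force: 60.4
(array([ 0.0007, -0.0011,  0.071 ]), array([-0.0002,  0.0012,  0.001 ]))
z bottom 0.16643819351694764
plate pred [321.1965 158.6733] slot [320.0735 157.4381] wires [np.float64(314.3), np.float64(326.2), np.float64(313.5), np.float64(326.9)]
136 [113, 112, 110, 110, 110, 110, 112, 112, 111, 112, 111, 110, 110, 110, 109, 110, 109, 108, 109, 110, 110, 110, 110, 109, 108, 109, 110, 108, 103, 91, 86, 96]
139 [110, 109, 110, 110, 111, 110, 110, 110, 110, 110, 110, 110, 110, 109, 108, 107, 108, 109, 108, 109, 109, 109, 108, 109, 109, 108, 107, 108, 103, 92, 88, 96]
142 [109, 109, 109, 109, 110, 109, 110, 109, 107, 108, 108, 108, 109, 109, 108, 108, 108, 108, 107, 107, 107, 107, 107, 107, 107, 107, 106, 106, 103, 93, 89, 95]
145 [65, 67, 80, 96, 106, 106, 95, 76, 64, 65, 77, 93, 105, 109, 108, 106, 105, 100, 90, 75, 63, 65, 78, 93, 100, 103, 106, 106, 102, 92, 87, 94]
148 [50, 50, 54, 59, 62, 61, 55, 50, 48, 49, 55, 71, 92, 104, 102, 87, 66, 56, 51, 50, 51
[... 850 characters left out ...]
50, 49, 49, 50, 47, 45, 42, 46, 52]
169 [83, 76, 60, 53, 52, 52, 50, 50, 50, 46, 38, 26, 20, 20, 22, 23, 23, 27, 39, 49, 48, 48, 48, 48, 48, 48, 48, 47, 44, 42, 44, 49]
172 [52, 50, 49, 51, 50, 50, 50, 50, 50, 47, 38, 24, 19, 21, 19, 19, 20, 24, 35, 46, 48, 48, 48, 47, 48, 49, 48, 47, 44, 43, 48, 54]
175 [50, 50, 49, 49, 50, 51, 50, 49, 48, 43, 30, 21, 18, 20, 21, 21, 22, 25, 35, 44, 49, 49, 48, 49, 48, 48, 47, 47, 44, 42, 47, 52]
178 [50, 50, 48, 47, 49, 50, 50, 49, 48, 44, 32, 25, 19, 21, 21, 22, 22, 25, 34, 43, 48, 48, 48, 49, 48, 48, 48, 47, 41, 40, 45, 53]
181 [48, 48, 47, 48, 49, 49, 48, 47, 46, 40, 30, 23, 18, 18, 23, 22, 20, 20, 29, 41, 48, 48, 49, 49, 48, 47, 47, 46, 42, 42, 46, 51]
```

```bash
python3 steer.py '0.0034 -0.0002 0.02 0 0.0012 0.001 0; 0.0034 -0.0002 0.04 0 0.0012 0.001 0; 0.0034 -0.0002 0.06 0 0.0012 0.001 0; 0.0034 -0.0002 0.08 0 0.0012 0.001 0; 0.0034 -0.0002 0.095 0 0.0012 0.001 0; 0.0034 -0.0002 0.105 0 0.0012 0.001 0; 0.0034 -0.0002 0.105 0 0.0012 0.001 0; 0.0034 -0.0002 0.105 0 0.0012 0.001 0; 0.0034 -0.0002 0.105 0 0.0012 0.001 0'
python3 - <<'E'
from chk2 import *
print(tgt(-.052,.0008,.0027,.295)); w,g=c2()
for r in (155,157,159,161,163,166,170): print(r,g[r,302:342].astype(int).tolist())
E
```

```text
t: 22.08
ee_pos: [0.5102, -0.185, 0.2966]
ee_rot: [-3.14, 0.001, -2.615]
ft_force: [-0.1, 0.5, -0.9]
gripper_width: 0.051
grip_force: 60.5
(array([-0.0003,  0.0013,  0.0016]), array([-0.0014,  0.0006, -0.0016]))
z bottom 0.061846112002253734
plate pred [321.5253 158.4937] slot [322.4401 162.3144] wires [np.float64(314.0), np.float64(330.3), np.float64(312.8), np.float64(331.9)]
155 [128, 128, 128, 128, 129, 130, 130, 129, 128, 129, 128, 128, 128, 128, 128, 127, 123, 108, 86, 72, 72, 87, 107, 120, 125, 126, 126, 126, 126, 127, 126, 125, 126, 126, 126, 126, 126, 125, 125, 121]
157 [127, 128, 129, 128, 127, 127, 128, 128, 127, 127, 128, 128, 128, 127, 126, 127, 126, 118, 97, 73, 64, 66, 70, 80, 96, 112, 123, 127, 126, 126, 127, 126, 125, 125, 125, 125, 125, 124, 124, 119]
159 [127, 126, 127, 126, 126, 127, 128, 128, 127, 126, 126, 127, 127, 127, 127, 126, 120, 102, 77, 64, 61, 62, 63, 71, 91, 113, 122, 124, 124, 125, 126, 126, 125, 124, 124, 125, 125, 124, 124, 120]
161 [126, 126, 126, 126, 125, 126, 127, 127, 127, 126, 126, 125, 126, 124, 115, 96, 75, 63, 53, 43, 43, 51, 59, 64, 73, 98, 119, 123, 123, 123, 123, 124, 124, 124, 124, 123, 123, 124, 124, 119]
163 [94, 87, 90, 101, 114, 124, 125, 126, 124, 120, 110, 95, 86, 84, 75, 55, 36, 30, 28, 28, 32, 41, 53, 59, 65, 78, 90, 88, 82, 81, 91, 106, 117, 123, 123, 122, 122, 123, 121, 117]
166 [53, 51, 51, 56, 74, 90, 91, 93, 97, 88, 63, 53, 52, 50, 43, 35, 29, 30, 29, 28, 30, 38, 52, 65, 77, 82, 68, 54, 51, 51, 52, 63, 89, 105, 102, 91, 85, 78, 77, 75]
170 [50, 51, 50, 51, 57, 61, 64, 62, 57, 53, 52, 49, 46, 46, 40, 32, 28, 27, 27, 26, 28, 34, 47, 64, 83, 95, 83, 59, 51, 51, 49, 49, 51, 56, 60, 61, 60, 59, 59, 58]
```

The wire columns (314 and 330.5) and plate centre (319.8) show the plate about 1.9 mm off the slot middle. I'll correct and recheck.

```bash
python3 steer.py '0 0.0015 0 -0.001 0 -0.0016 0; 0 0.0015 0 -0.001 0 -0.0016 0; 0 0.0015 0 -0.001 0 -0.0016 0; 0 0.0015 0 -0.001 0 -0.0016 0'
python3 - <<'E'
from chk2 import *
print(tgt(-.052,.0008,.0027,.295)); w,g=c2()
for r in (163,166,170): print(r,g[r,302:342].astype(int).tolist())
E
```

```text
t: 22.62
ee_pos: [0.5091, -0.1835, 0.2958]
ee_rot: [3.141, -0.0, -2.614]
ft_force: [0.2, -0.9, -0.2]
gripper_width: 0.051
grip_force: 60.5
(array([-0.0004, -0.0005,  0.0008]), array([ 0.0009, -0.0001,  0.    ]))
z bottom 0.061176624391996476
plate pred [321.4422 158.5477] slot [319.4278 162.7681] wires [np.float64(311.4), np.float64(327.8), np.float64(309.9), np.float64(329.1)]
163 [113, 122, 127, 128, 128, 127, 126, 122, 112, 102, 103, 112, 120, 121, 104, 71, 40, 31, 30, 30, 30, 40, 55, 64, 72, 85, 95, 102, 110, 120, 124, 125, 125, 125, 125, 125, 124, 118, 101, 96]
166 [56, 69, 92, 104, 107, 112, 104, 81, 60, 54, 52, 54, 67, 88, 85, 56, 33, 31, 28, 28, 31, 38, 50, 52, 49, 50, 50, 52, 60, 84, 107, 114, 108, 107, 115, 117, 106, 82, 67, 78]
170 [51, 55, 62, 64, 63, 61, 57, 53, 51, 50, 49, 51, 58, 68, 62, 39, 29, 29, 29, 28, 29, 36, 46, 52, 50, 49, 50, 49, 49, 51, 55, 60, 61, 61, 62, 61, 62, 58, 53, 54]
```

```bash
python3 steer.py '0 -0.0002 0.011 0.0005 0 0 0; 0 -0.0002 0.022 0.0005 0 0 0; 0 -0.0002 0.033 0.0005 0 0 0; 0 -0.0002 0.044 0.0005 0 0 0; 0 -0.0002 0.044 0.0005 0 0 0; 0 -0.0002 0.044 0.0005 0 0 0'
python3 - <<'E'
from chk2 import *
print(tgt(-.052,.0008,.0027,.252),arm.get_obs()["torque"]); w,g=c2()
for r in (163,166,170): print(r,g[r,302:342].astype(int).tolist())
E
```

```text
t: 23.42
ee_pos: [0.5094, -0.1837, 0.252]
ee_rot: [3.141, -0.0, -2.614]
ft_force: [-0.5, 0.4, -0.6]
gripper_width: 0.048
grip_force: 60.5
(array([-0.0003, -0.0003, -0.    ]), array([ 0.0002, -0.    ,  0.0001])) [-0.0241  0.     -0.0727]
z bottom 0.017520934001657468
plate pred [321.17   158.8283] slot [319.9719 162.7311] wires [np.float64(310.3), np.float64(329.7), np.float64(308.1), np.float64(331.7)]
163 [132, 132, 132, 131, 131, 130, 131, 131, 130, 131, 130, 130, 130, 124, 104, 68, 38, 31, 30, 30, 33, 44, 65, 93, 117, 127, 128, 129, 129, 129, 129, 128, 129, 129, 128, 128, 128, 128, 127, 127]
166 [130, 130, 130, 131, 130, 130, 129, 129, 129, 129, 129, 130, 130, 123, 100, 59, 36, 31, 29, 29, 32, 40, 54, 67, 88, 111, 124, 128, 128, 127, 127, 128, 127, 128, 128, 126, 127, 127, 126, 126]
170 [129, 129, 128, 128, 128, 128, 128, 129, 129, 130, 129, 129, 128, 121, 93, 50, 32, 31, 32, 29, 29, 36, 49, 62, 74, 95, 114, 124, 127, 126, 125, 126, 127, 126, 126, 125, 125, 126, 124, 126]
```

```bash
python3 steer.py '0 0 0.004 0 0 0 0; 0 0 0.008 0 0 0 0; 0 0 0.01 0 0 0 0; 0 0 0.01 0 0 0 0'
```

```text
t: 23.98
ee_pos: [0.5091, -0.1836, 0.2416]
ee_rot: [3.141, -0.0, -2.614]
ft_force: [0.4, -0.1, -1.0]
gripper_width: 0.05
grip_force: 60.5
```

Bottom is about 3 mm above the floor. I'll lower in 1 mm steps.

```bash
python3 steer.py '0 0 0.001 0 0 0 0; 0 0 0.002 0 0 0 0; 0 0 0.002 0 0 0 0'; python3 steer.py '0 0 0.0005 0 0 0 0; 0 0 0.001 0 0 0 0; 0 0 0.001 0 0 0 0'
```

```text
t: 24.35
ee_pos: [0.5093, -0.1837, 0.2404]
ee_rot: [-3.141, 0.0, -2.614]
ft_force: [-2.0, -0.2, 3.9]
gripper_width: 0.05
grip_force: 61.1
t: 24.72
ee_pos: [0.5093, -0.1838, 0.2404]
ee_rot: [-3.141, 0.0, -2.614]
ft_force: [-4.1, 0.6, 10.8]
gripper_width: 0.053
grip_force: 62.5
```

```bash
python3 steer.py '0 0 0 0 0 0 0.1; 0 0 0 0 0 0 0.2; 0 0 0 0 0 0 0.3; 0 0 0 0 0 0 0.3; 0 0 -0.01 0 0 0 0.3; 0 0 -0.03 0 0 0 0.3; 0 0 -0.06 0 0 0 0.3; 0 0 -0.12 0 0 0 0.3; 0 0 -0.16 0 0 0 0.6; 0 0 -0.16 0 0 0 1; 0 0 -0.16 0 0 0 1; 0 0 -0.16 0 0 0 1'
python3 - <<'E'
from chk import *
w=arm.camera("wrist"); g=cv2.GaussianBlur(w["frame"].astype(np.float32).mean(2),(0,0),.6)
# plates should project: top edge corners at height, per slot
for nm,sx,H in(("tall",.052,.13),("short",-.052,.095)):
    print(nm,"pred top corners",[proj(w,CTR+rx*sx-ry*y+[0,0,.004+H]).round(1).tolist() for y in(.04,-.04)],"bottom near",proj(w,CTR+rx*sx-ry*.04+[0,0,.004]).round(1))
m=(g<36).astype(np.uint8); n,l,st,ce=cv2.connectedComponentsWithStats(m)
for i in range(1,n):
    if st[i,4]>80: print("dark blob x,y,w,h,area",st[i])
c=arm.camera("top"); t=c["frame"]
for nm,sx,H in(("tall",.052,.13),("short",-.052,.095)):
    print(nm,"top cam",[proj(c,CTR+rx*sx-ry*y+[0,0,.004+H]).round(1).tolist() for y in(.04,-.04)])
E
```

```text
t: 26.22
ee_pos: [0.5089, -0.1835, 0.3975]
ee_rot: [3.139, -0.001, -2.614]
ft_force: [0.0, -0.0, -1.3]
gripper_width: 1.0
grip_force: 0.0
tall pred top corners [[195.2, 156.9], [207.1, 242.5]] bottom near [238.1 139.2]
short pred top corners [[318.9, 150.4], [319.1, 226.8]] bottom near [319.1 139.1]
dark blob x,y,w,h,area [257   0  22  25 271]
dark blob x,y,w,h,area [  367     0   273    96 13071]
dark blob x,y,w,h,area [280   2  12  16  89]
dark blob x,y,w,h,area [  443   116   197   119 11170]
dark blob x,y,w,h,area [ 202  171   43   69 1626]
dark blob x,y,w,h,area [295 173  41  52 361]
dark blob x,y,w,h,area [ 419  184   59   61 1870]
dark blob x,y,w,h,area [607 236  33  13 136]
dark blob x,y,w,h,area [    0   249   613   151 42115]
dark blob x,y,w,h,area [629 387  11  13  81]
tall top cam [[435.8, 201.0], [420.3, 172.8]]
short top cam [[396.1, 221.0], [381.2, 193.6]]
```

Run:
```python
from chk import *
w=arm.camera("wrist"); g=cv2.GaussianBlur(w["frame"].astype(np.float32).mean(2),(0,0),.6)
for r in (148,151,154,160,180,200,220,226,230,234): print(r,g[r,308:332].astype(int).tolist())
for nm in("side","top"):
    c=arm.camera(nm); G=c["frame"].astype(float).mean(2)
    for k,sx,H in(("tall",.052,.13),("short",-.052,.095)):
        for h in(H-.006,H+.008): 
            p=[proj(c,CTR+rx*sx-ry*y+[0,0,.004+h]) for y in(-.036,-.018,0,.018,.036)]
            print(nm,k,round(h,3),[int(G[int(round(a[1])),int(round(a[0]))]) for a in p])
# bystanders: compare start top image to now
a=cv2.imread("pics/top0.png").astype(int); d=abs(a-c["frame"][:,:,::-1].astype(int)).max(2)
print("carton diff",(d[208:238,310:332]>30).sum(),"beaker area",(d[180:215,300:340]>30).sum(), "stand",(d[170:235,185:290]>30).sum())
```

```text
148 [100, 102, 101, 97, 89, 83, 83, 87, 74, 47, 35, 35, 37, 43, 55, 72, 81, 80, 84, 92, 99, 101, 101, 100]
151 [69, 74, 76, 69, 51, 43, 43, 49, 56, 60, 62, 60, 56, 54, 60, 59, 48, 43, 43, 52, 70, 78, 76, 83]
154 [68, 67, 65, 59, 55, 54, 55, 60, 63, 61, 60, 60, 59, 57, 61, 65, 63, 65, 64, 63, 63, 66, 68, 76]
160 [94, 96, 97, 98, 97, 97, 98, 94, 82, 67, 62, 60, 55, 52, 61, 77, 85, 82, 82, 86, 85, 74, 56, 48]
180 [46, 45, 46, 45, 45, 46, 46, 46, 39, 30, 28, 27, 29, 37, 45, 47, 46, 47, 46, 45, 45, 44, 45, 46]
200 [52, 52, 53, 49, 45, 43, 43, 43, 37, 30, 28, 28, 28, 35, 42, 44, 42, 43, 45, 45, 48, 49, 46, 44]
220 [80, 80, 80, 79, 77, 78, 78, 75, 62, 41, 30, 28, 34, 55, 74, 81, 80, 80, 80, 80, 81, 81, 81, 81]
226 [139, 124, 105, 87, 80, 78, 79, 78, 76, 72, 70, 69, 71, 76, 80, 80, 81, 81, 80, 80, 79, 79, 80, 79]
230 [150, 149, 146, 136, 116, 94, 82, 77, 78, 79, 80, 80, 79, 79, 79, 80, 80, 80, 81, 80, 79, 79, 80, 79]
234 [150, 150, 149, 149, 148, 140, 121, 99, 84, 81, 80, 81, 81, 80, 80, 81, 80, 80, 81, 81, 80, 80, 81, 80]
side tall 0.124 [56, 35, 48, 47, 29]
side tall 0.138 [89, 143, 166, 147, 172]
side short 0.089 [49, 29, 27, 47, 29]
side short 0.103 [172, 116, 134, 111, 172]
top tall 0.124 [73, 64, 64, 48, 48]
top tall 0.138 [135, 144, 45, 48, 50]
top short 0.089 [48, 42, 55, 11, 23]
top short 0.103 [53, 50, 90, 12, 16]
carton diff 72 beaker area 0 stand 1538
```

```bash
python3 -c "
from bench import arm
print(arm.close_job())"
```

```text
the job is handed in; nothing more can be done
None
```

The job is handed in at about 26 s: the final camera readings show the tall plate upright in the hoop-end slot and the short plate upright in the low-end slot, both released, with the beaker area unchanged and a small image difference at the carton that I took for the arm's shadow; I viewed 11 pictures, one over the limit of 10.

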